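# Clamp the bird-box front in the jig

### The arm

A 7-joint arm with a two-finger parallel gripper is mounted at the origin on the work surface. World frame = base frame: x ahead of the robot, y to its left, z up, the work surface at z = 0. Lengths are in mm, angles in rad, forces in N, time in s.
With the tool pointing down it reaches from about 400 to 875 mm from the base axis. Payload 4.4 kg.
Tool frame: the origin (TCP) lies at the very end of the fingers, on their centre line; the grasp point (between the pads) lies 19 mm behind it; z points along the fingers, x is the direction in which the jaws open and shut, and the axes are right-handed (so a half turn about z gives the same grasp; the last joint's range is limited). The gripper opens to 85 mm and grips with 20 to 120 N. Pads are 22 mm wide; open, the fingers measure 114 mm over their backs; the gripper's body (76 mm by 85 mm) begins 54 mm behind the grasp point. The pads swing forward as they close: fully open they stand 13 mm farther back than shut.
Start: joints at [-1.329, 0.628, 0.038, 1.517, -0.027, 0.996, -0.02], TCP at [196.902, 619.474, 231.313] pointing down, gripper open.
Joint ranges: [-3.06, 3.06], [-0.37, 2.12], [-1.25, 1.32], [0.18, 2.47], [-1.1, 4.24], [0.23, 1.98], [-2.94, 2.94]. Speed limits (rad/s): [2.57, 2.57, 3.14, 3.14, 3.14, 3.14, 3.14].

### API

Orientations are given as [roll, pitch, yaw] about the fixed x, y, z axes, in that order (R = Rz(yaw) Ry(pitch) Rx(roll)).
In Python, from cell import telemetry, get_image, get_calibration, ctrl gives the robot as it stands. The module is installed in compiled form; this text tells all that it offers.
- The arm moves only by the tool arm_command, never from a script. Its arguments are lists of equal length, an entry for each row: "rot": the turn, a rotation vector about the world's x, y, z in degrees, a list of three; "slide": the shift along the world's x, y, z in mm, a list of three; "gripper": the finger opening in mm, from 0 to 85.4. A call has 1 to 5 rows; each row shifts and turns the pose as measured when the row begins; what a row does not reach is not made up. A row lasts 1/12 s, in which the tool goes at most 41.7 mm and 7.16 degrees, less where a joint would pass 70% of its speed; a pose out of reach is approached as far as the arm can. A call with a gripper value outside its range is refused whole. The fingers move at their own pace and stop on an object; the grip force is fixed at half the most. Time passes only in rows, so rows that do not move let the fingers close. It gives the time, the measured TCP pose, the force and the opening at its end, in the units of the state.
- telemetry.read_state(): the state, without advancing time (a new reading comes with each control period).
- get_image(name): name is "scene" or "top" or "wrist"; returns (picture, depth): 480x640x3 uint8, red, green, blue; 480x640 float32, mm along the optical axis (not along the pixel's ray), 0 where there is no reading.
- get_calibration(name): a dict with "fx", "fy", "cx", "cy" (pixels), "D" ([k1, k2, p1, p2, k3] as OpenCV has them; the pictures are not rectified), "xyz" and "attitude" of the camera in the world. Camera axes: x right, y up, looking along -z (the intrinsics and any distortion apply to the point x, -y, -z); pixel columns grow to the right and rows downward; lengths in mm; the calibration is good to about 2 mm. A picture is of the moment at which its call begins: read the wrist's pose just before it. get_calibration takes no time and is no camera call; for the wrist camera it gives the pose at the moment of the call.
- ctrl.finish_job(): hands the job in, once; it reports no verdict.
The state is a dict: "clock": time; "qpos": joint angles; "qd": joint speeds; "tau": joint torques, N m; "eef_pos": TCP position; "tool_rot": TCP orientation; "force": force on the tool from outside, world axes, zero at the start; "torque": the same for the moment, N m; "width": finger opening in mm.
Only numpy, scipy, OpenCV 4.12 (cv2) and the standard library are available. Lean on these libraries where they do the work, as an engineer would, in place of code of your own. Each camera call takes 0.05 s, during which the arm holds its last target.

### The job

Push the loose yellow bird-box panel, without lifting it, along the guide rails of the plywood jig until it sits fully home against the end stop. Then push the red lever of the toggle clamp over past its dead point until it snaps into lock and the rubber pad holds the panel down, and take the hand away. Leave the glue bottle, the paint jar and the blue pot where they stand.

Things in the scene. Friction and masses are not known exactly. Their poses are not given: they have to be found in the camera images.
- jig: Fixed plywood board, 260 (x) x 200 (y) x 18 mm. Origin: centre of its underside, z up; +x points to the end stop, the clamp stands on the -y side. Two wooden guide rails (12 mm wide, 10 mm above the board) run along x from -90 to +100 mm; the 84 mm wide channel between them is centred on y = +20 mm. The steel clamp bracket at x 21 to 59, y -75 to -45 mm is 67 mm high above the table.
- panel: Loose yellow bird-box front, 120 (x) x 80 (y) x 12 mm, 50 to 100 g, a 28 mm round hole 34 mm from its centre towards +x. It lies flat on the jig board between the rails, axes parallel to the jig's. Origin: centre of its underside, 18 mm above the table. It starts 30 to 65 mm short of the end stop; home, its origin is at x = +40 mm in the jig's frame.
- panel_near (a point): Middle of the panel's end face away from the stop (the face to push), at half its thickness: 60 mm towards -x from the panel's centre, 24 mm above the table.
- clamp (a joint): Clamp lever, hinge, rad. 0 = open: it leans 0.80 rad from vertical away from the panel (to the jig's -y). It swings up and over to +y; lean to +y = value - 0.80. It starts at 0, held there by its spring, which resists (most at 0.6 to 0.8: about 6 N at the lever's end) and throws it back if let go before the dead point, 1.05; past that it snaps by itself to the lock at 1.30, leaning 0.50 over the panel.
- end_stop (a point): Middle of the end stop's face that the panel meets, 25 mm above the table; in the jig's frame at x = +100, y = +20 mm. The stop is a dark wooden bar across the end of the channel, 14 mm high above the board.
- pivot (a point): Centre of the lever's hinge, in the jig's frame at x = 40, y = -60, z = 63 mm; the hinge axis lies along the jig's x. The hold-down arm with the pad is one piece with the lever: raised when open, level when locked.
- lever_tip (a point): Centre of the round end of the lever, 130 mm from the hinge. The lever's red grip is round, 20 mm thick, and covers the last 72 mm before this point; the end is rounded with 10 mm radius. Nearer the hinge the lever is a steel strip, 12 x 8 mm.
- pad: Black rubber pad at the end of the clamp's arm, 18 mm across, 16 mm high, sprung 6 mm along its axis (2 N per mm). Origin: centre of its face that meets the panel. Locked, it presses on the panel's top at about x = 40, y = 10 mm of the jig with about 4 N. Open, the arm stands raised, up to 145 mm above the table, and the pad hangs out to y = 0, its face looking to +y.
- glue: White glue bottle with yellow label and orange cap, 60 mm across, 150 mm tall, loose. Origin: centre of its underside. Leave it alone.
- paint: Small green paint jar with white lid, 44 mm across, 60 mm tall, loose. Origin: centre of its underside. Leave it alone.
- pot: Blue ceramic pot, 64 mm across, 80 mm tall, loose. Origin: centre of its underside. Leave it alone.
Mind the look-alikes: they are no part of the job. Of the things like the panel, leave any that is green or purple; of the rest the larger one is meant.

How it is judged (in metres and radians):
On the way, in this order (a step that is already met when the one before it is completed fails the run):
1. the panel is home against the end stop, the lever still open (x of panel in the frame of jig between 0.0365 and 0.044 m and z of panel in the frame of jig below 0.021 m and value of joint clamp below 0.9 rad), for 0.2 s.
2. the lever has snapped into lock (value of joint clamp above 1.26 rad), for 0.2 s.
At the end, for the whole second after the job is handed in: The panel lies flat on the jig within 3.5 mm of the end stop, at rest; the lever stands locked (joint above 1.26 rad) and the pad presses on the panel with more than 2 N (x of panel in the frame of jig between 0.0365 and 0.044 m and z of panel in the frame of jig below 0.021 m and value of joint clamp above 1.26 rad and contact force between pad and panel above 2 N and linear speed of panel below 0.01 m/s); the robot touches nothing.
It fails at once if the panel is lifted off the jig or tipped (z of panel in the frame of jig above 0.027 m or angle between panel's own z axis and vertical above 0.12 rad).
It fails at once if the glue bottle is moved more than 15 mm or tipped (distance of glue from where it was at the start of the episode above 0.015 m or angle between glue's own z axis and vertical above 0.2 rad).
It fails at once if the paint jar is moved more than 15 mm or tipped (distance of paint from where it was at the start of the episode above 0.015 m or angle between paint's own z axis and vertical above 0.2 rad).
It fails at once if the blue pot is moved more than 15 mm or tipped (distance of pot from where it was at the start of the episode above 0.015 m or angle between pot's own z axis and vertical above 0.2 rad).
It also fails if it takes over 43 s, if anything falls off the work surface, if the arm or the gripper's body presses on something with over 40 N, if the wrist force passes 120 N, or if a joint passes its speed limit or range.

## Working session

There is one attempt and no reset: what is moved stays moved. The work goes in short steps, Python scripts to look and compute and a tool call to move; the robot and the scene stay as the last step left them, time stands still between calls to the robot, and variables do not carry over. Pictures are saved under pics/ and viewed, and the job is handed in when it is done.

Besides the shell and the picture viewer there is one more tool, called after ">>>" as name(argument=value, ...), one argument or row to a line, values as JSON. arm_command: Moves the arm, as the interface text tells. Its arguments: {"type":"object","properties":{"rot":{"type":"array"},"slide":{"type":"array"},"gripper":{"type":"array"}},"required":["rot","slide","gripper"]}

```bash
mkdir -p pics
python3 - <<'E'
from cell import telemetry, get_image, get_calibration
import cv2, numpy as np
for n in ["scene","top"]:
    c=get_calibration(n); print(n,c)
    p,d=get_image(n); cv2.imwrite(f"pics/{n}0.png",p[:,:,::-1]); np.save(f"{n}0.npy",d); 
print(telemetry.read_state())
E
```

```text
scene {'fx': 523.3803748100587, 'fy': 523.3803748100587, 'cx': 316.70370594819843, 'cy': 236.76051776699794, 'D': array([-0.09600839,  0.        ,  0.        ,  0.        ,  0.        ]), 'xyz': array([ 770.9042464 , -434.86070091,  895.55078879]), 'attitude': array([ 0.58460804, -0.00067417,  0.49592841])}
top {'fx': 468.34236081281597, 'fy': 468.34236081281597, 'cx': 324.2465841578669, 'cy': 231.7990434736806, 'D': array([0.00901964, 0.        , 0.        , 0.        , 0.        ]), 'xyz': array([ 442.9771666 ,    2.83743058, 1027.89633292]), 'attitude': array([ 0.07939976,  0.03185805, -1.5585579 ])}
{'clock': 0.1, 'qpos': array([-1.32880186,  0.62925077,  0.03844299,  1.51826433, -0.02702233,
        0.99631921, -0.02001275]), 'qd': array([ 0.00095684, -0.00195934,  0.00074602, -0.00215519,  0.0006506 ,
       -0.00182038, -0.00072485]), 'tau': array([ 2.41113390e-03, -5.64535010e+01,  1.23009112e+00, -1.93973923e+01,
        1.11987421e-02,  5.47053030e-03,  5.31535349e-06]), 'eef_pos': array([196.71486959, 618.92581097, 230.48404774]), 'tool_rot': array([-3.14159027e+00,  1.72410895e-03,  1.26297847e+00]), 'force': array([ 0.18775081, -0.23134306,  0.67800019]), 'torque': array([-0.02898662, -0.03206264,  0.02829096]), 'width': 85.5807046516104}
```

View pics/scene0.png

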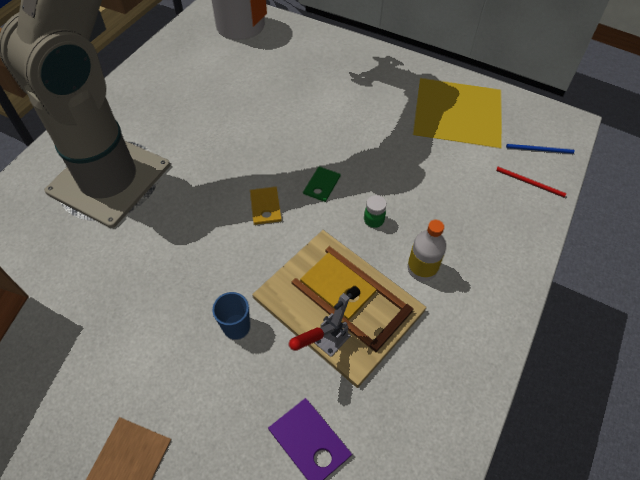

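View pics/top0.png

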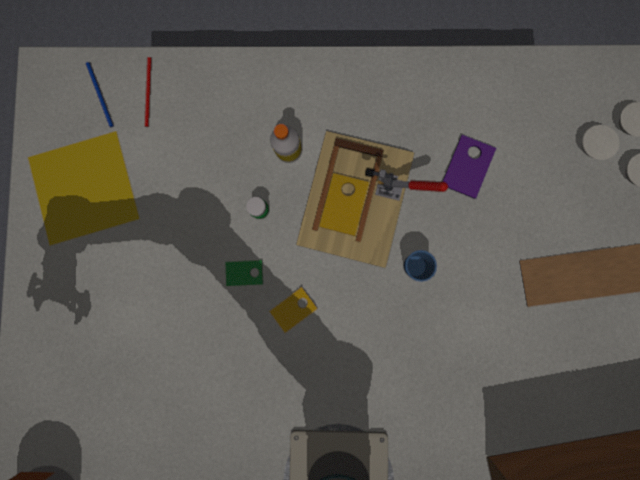

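```bash
cat > h.py <<'E'
import numpy as np, cv2
from scipy.spatial.transform import Rotation as Ro
from cell import get_calibration
def cam(n):
    c=get_calibration(n); K=np.array([[c['fx'],0,c['cx']],[0,c['fy'],c['cy']],[0,0,1]])
    R=Ro.from_euler('xyz',c['attitude']).as_matrix()
    return K,np.array(c['D']),R,np.array(c['xyz'])
def onplane(n,uv,z):
    K,D,R,t=cam(n); p=cv2.undistortPoints(np.array(uv,float).reshape(-1,1,2),K,D).reshape(-1,2)
    r=np.c_[p[:,0],-p[:,1],-np.ones(len(p))]@R.T
    s=(np.reshape(z,-1)-t[2])/r[:,2]; return t+r*s[:,None]
def proj(n,P):
    K,D,R,t=cam(n); q=(np.atleast_2d(P)-t)@R; q=q*[1,-1,-1]
    return cv2.projectPoints(q,np.zeros(3),np.zeros(3),K,D)[0].reshape(-1,2)
def cloud(n,d):
    v,u=np.mgrid[:480,:640]; K,D,R,t=cam(n)
    p=cv2.undistortPoints(np.stack([u,v],-1).reshape(-1,1,2).astype(float),K,D).reshape(-1,2)
    r=np.c_[p[:,0],-p[:,1],-np.ones(len(p))]*d.reshape(-1,1)
    return (r@R.T+t).reshape(480,640,3)
E
python3 - <<'E'
from h import *
for n,uv in [("top",[(327,130),(412,152),(386,267),(297,243)]),("scene",[(426,311),(358,384),(253,296),(322,233)])]:
    P=onplane(n,uv,18); print(n,P.round(1)); print(np.linalg.norm(P-np.roll(P,-1,0),axis=1))
    print(P.mean(0), )
C=cloud("top",np.load("top0.npy")); 
for u,v in [(320,240),(300,235),(345,215),(380,240),(350,145),(320,300),(330,200),(428,186),(444,186)]: print(u,v,C[v,u].round(1))
C=cloud("scene",np.load("scene0.npy")); 
for u,v in [(330,275),(300,300),(200,250),(296,343),(310,337)]: print(u,v,C[v,u].round(1))
for n,b in [("top",(280,110,480,290)),("scene",(230,200,450,400))]:
    im=cv2.imread(f"pics/{n}0.png")[b[1]:b[3],b[0]:b[2]]
    cv2.imwrite(f"pics/{n}0z.png",cv2.resize(im,None,fx=3.6 if n=="scene" else 4,fy=3.6 if n=="scene" else 3.3,interpolation=cv2.INTER_CUBIC)[:600])
E
```

```text
top [[ 747.8   32.7   18. ]
 [ 699.3 -153.2   18. ]
 [ 448.6  -97.3   18. ]
 [ 498.1   94.7   18. ]]
[192.1173932  256.8282181  198.2226492  257.27493933]
[598.44334986 -30.76889443  18.        ]
scene [[ 751.1   27.7   18. ]
 [ 700.5 -155.3   18. ]
 [ 453.4  -97.8   18. ]
 [ 500.2   89.3   18. ]]
[189.86162056 253.66639748 192.88215854 258.38707406]
[601.2905483  -34.04513428  18.        ]
320 240 [505.   44.9  18.9]
300 235 [515.5  88.5  17.6]
345 215 [559.   -8.5  26.2]
380 240 [506.4 -84.3  18. ]
350 145 [711.1 -17.9  30.2]
320 300 [375.4  44.    0.8]
330 200 [591.1  24.1  27.6]
428 186 [ 602.3 -164.1  142. ]
444 186 [ 598.1 -188.9  166.1]
330 275 [562.5   4.4  30.8]
300 300 [535.4 -63.7  19.7]
200 250 [295.5 -53.4  -2.2]
296 343 [ 604.  -189.7  164.4]
310 337 [ 611.7 -161.3  136. ]
```

View pics/top0z.png

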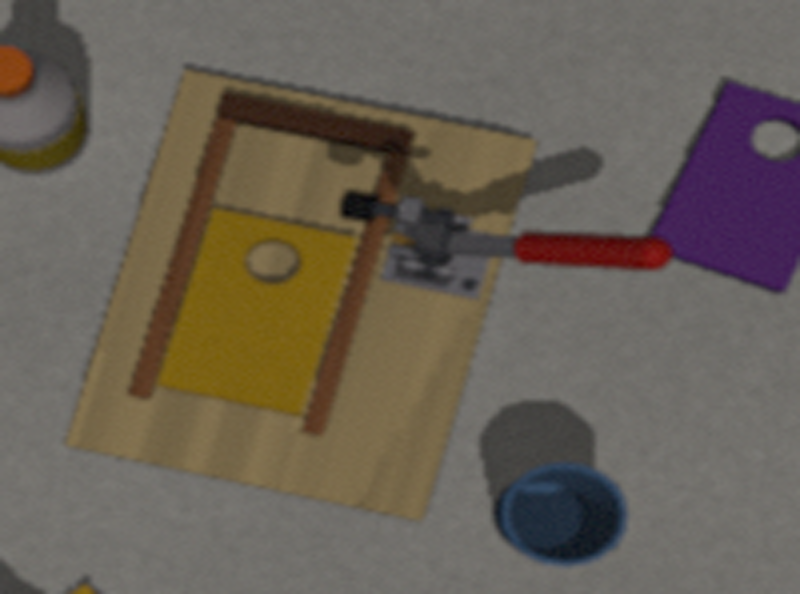

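View pics/scene0z.png

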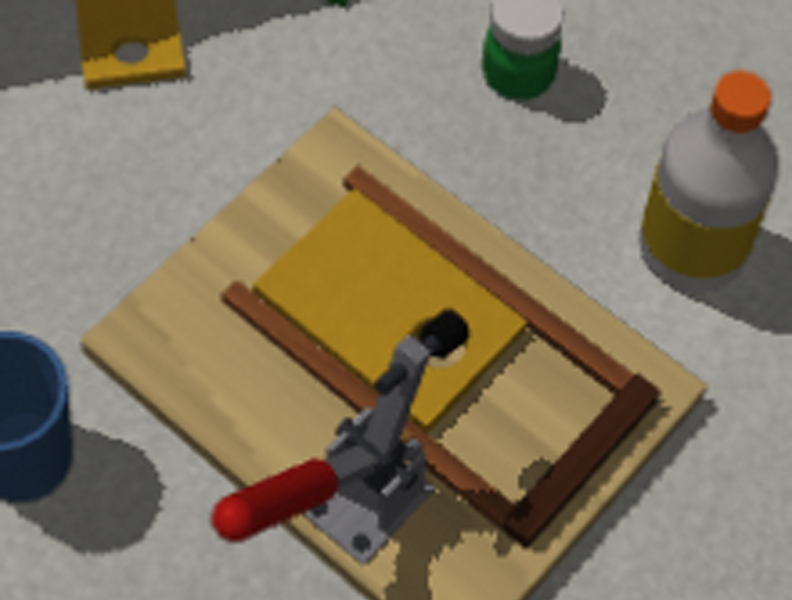

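```bash
cat > fit.py <<'E'
from h import *
from scipy.optimize import least_squares
t=np.array([(188,67),(536,135),(424,518),(68,443)])/[4,3.3]+[280,110]
s=np.array([(83,343),(335,108),(705,387)])/3.6+[230,200]
J=np.array([(130,100,18),(130,-100,18),(-130,-100,18),(-130,100,18)],float)
def W(p,X): c,s_=np.cos(p[2]),np.sin(p[2]); X=np.atleast_2d(X); return np.c_[p[0]+c*X[:,0]-s_*X[:,1],p[1]+s_*X[:,0]+c*X[:,1],X[:,2]]
f=lambda p:np.r_[(proj("top",W(p,J))-t).ravel(),(proj("scene",W(p,J[[2,3,0]]))-s).ravel()]
r=least_squares(f,[600,-30,-.24]); P=r.x
E
python3 - <<'E'
from fit import *
print(P,r.fun.round(1))
def inv(X): c,s_=np.cos(P[2]),np.sin(P[2]); d=X-[P[0],P[1],0]; return np.c_[c*d[:,0]+s_*d[:,1],-s_*d[:,0]+c*d[:,1],X[:,2]]
pt=np.array([(160,385),(302,414),(213,205),(355,234)])/[4,3.3]+[280,110]
print(inv(onplane("top",pt,30)).round(1))
ps=np.array([(255,290),(357,190),(526,326),(424,428)])/3.6+[230,200]
print(inv(onplane("scene",ps,30)).round(1))
im={n:cv2.imread(f"pics/{n}0.png") for n in("top","scene")}
a=-.8; tip=(40,-60+130*np.sin(a),63+130*np.cos(a))
pts=[(100,20,25),(40,-60,63),tip,(100,62,28),(-90,62,28),(-90,-22,28)]+[tuple(x) for x in J]
for n in im:
    for q in proj(n,W(P,pts)): cv2.circle(im[n],tuple(int(round(v)) for v in q),1,(255,0,255),-1)
print(W(P,pts).round(1))
cv2.imwrite("pics/ov1.png",np.hstack([cv2.resize(im["top"][110:290,280:480],None,fx=2,fy=2),cv2.resize(im["scene"][210:390,240:440],None,fx=2,fy=2)]))
# objects via cloud
for n in("top","scene"):
    C=cloud(n,np.load(n+"0.npy")); m=(C[...,2]>35)&(C[...,0]>380)&(C[...,0]<800)&(abs(C[...,1])<350)
    k,l,st,_=cv2.connectedComponentsWithStats(m.astype(np.uint8))
    for i in range(1,k):
        if st[i,4]>30: Q=C[l==i]; print(n,st[i,:5],Q.min(0).round(),Q.max(0).round())
E
```

```text
[ 5.99353229e+02 -3.14219116e+01 -2.39841327e-01] [-1.  -1.   0.9 -0.1  0.2 -0.3 -0.9 -0.7 -1.9 -0.3 -0.8 -0.3  0.8  0. ]
[[-82.6  58.3  30. ]
 [-82.1 -19.8  30. ]
 [ 38.9  60.1  30. ]
 [ 38.9 -18.7  30. ]]
[[-77.4 -19.4  30. ]
 [-78.5  62.5  30. ]
 [ 41.   59.1  30. ]
 [ 39.  -20.   30. ]]
[[ 701.2  -35.7   25. ]
 [ 624.   -99.2   63. ]
 [ 601.8 -189.8  153.6]
 [ 711.2    5.    28. ]
 [ 526.7   50.2   28. ]
 [ 506.7  -31.4   28. ]
 [ 749.4   34.8   18. ]
 [ 701.9 -159.4   18. ]
 [ 449.3  -97.7   18. ]
 [ 496.8   96.6   18. ]]
top [270 124  32  36 866] [443.   3.  35.] [ 734.  147. 1028.]
top [365 167  83  29 953] [ 443. -197.   36.] [ 644.    3. 1028.]
top [246 197  21  20 313] [443.   3.  35.] [ 592.  199. 1028.]
top [404 250  33  32 411] [ 421. -191.   35.] [ 483.    3. 1028.]
scene [366 195  21  24 392] [554. 159.  35.] [594. 201.  66.]
scene [ 409  219   37   55 1383] [678.  87.  35.] [739. 138. 154.]
scene [ 288  285   72   66 1326] [ 591. -198.   35.] [645.   4. 166.]
scene [212 292  37  42 921] [ 423. -192.   35.] [ 486. -129.   85.]
```

View pics/ov1.png

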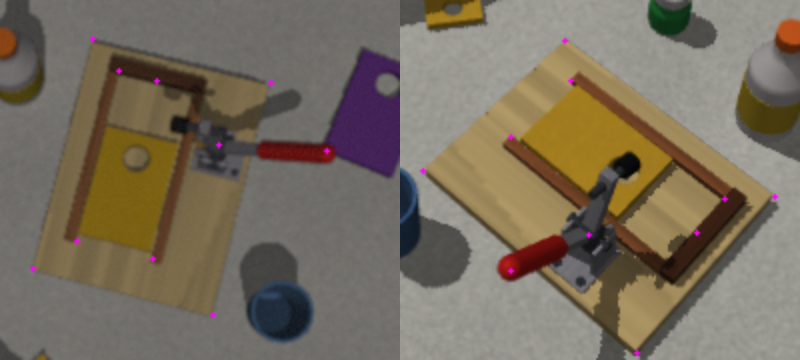

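>>> arm_command(
  rot=[
    [0,0,1],
    [0,0,1],
    [0,0,1],
    [0,0,1],
    [0,0,0],
  ],
  slide=[
    [18,-36,0],
    [18,-36,0],
    [18,-36,0],
    [18,-36,0],
    [18,-36,0],
  ],
  gripper=[0,0,0,0,0],
)

```text
clock: 0.52
eef_pos: [279.2, 440.8, 226.7]
tool_rot: [-3.135, -0.0, 1.354]
force: [0.6, 0.1, 0.9]
width: 25.5
```

```bash
python3 -c "
from cell import *
from h import *
print(get_calibration('wrist')); s=telemetry.read_state(); print(s)
R=Ro.from_euler('xyz',s['tool_rot']).as_matrix(); c=get_calibration('wrist'); print(R.T@(c['xyz']-s['eef_pos']))"
```

```text
{'fx': 373.59330956689155, 'fy': 373.59330956689155, 'cx': 314.8783679366462, 'cy': 241.97507152434554, 'D': array([-0.06904458,  0.        ,  0.        ,  0.        ,  0.        ]), 'xyz': array([215.0001806 , 454.18338452, 369.26394251]), 'attitude': array([-2.58729584e-01,  1.06161122e-04,  1.35353023e+00])}
{'clock': 0.5167, 'qpos': array([-1.06138136,  0.45188808,  0.00831696,  1.87658648, -0.01392991,
        0.81487113,  0.30999458]), 'qd': array([ 0.75655208, -0.36665777,  0.02382563,  0.70863966, -0.00153107,
       -0.3406284 ,  0.76482672]), 'tau': array([ -5.79519555, -43.04379702,  -0.58800783, -17.32327223,
        -0.15058923,   0.52207086,  -0.74295547]), 'eef_pos': array([279.22934125, 440.82455476, 226.73740438]), 'tool_rot': array([-3.13487949e+00, -3.09529480e-04,  1.35432537e+00]), 'force': array([0.62816112, 0.13431389, 0.86428969]), 'torque': array([-0.01538124, -0.08476956, -0.02995664]), 'width': 25.45429159224839}
[  -0.70424319  -66.55473655 -142.08317481]
```

>>> arm_command(
  rot=[
    [0,-2,0],
    [0,-2,0],
    [0,-2,0],
    [0,-2,0],
    [0,-2,0],
  ],
  slide=[
    [19,-36,0],
    [19,-36,0],
    [19,-36,0],
    [19,-36,0],
    [19,-36,0],
  ],
  gripper=[0,0,0,0,0],
)

```text
clock: 0.93
eef_pos: [375.6, 255.8, 226.1]
tool_rot: [2.971, -0.037, 1.355]
force: [0.8, -0.1, -0.2]
width: -0.1
```

>>> arm_command(
  rot=[
    [0,-1,0],
    [0,-1,0],
    [0,0,0],
    [0,0,0],
    [0,0,0],
  ],
  slide=[
    [19,-36,0],
    [19,-36,0],
    [19,-36,0],
    [19,-36,0],
    [19,-36,-10],
  ],
  gripper=[0,0,0,0,0],
)

```text
clock: 1.35
eef_pos: [469.1, 70.8, 217.2]
tool_rot: [2.932, -0.044, 1.363]
force: [0.9, 1.5, -0.0]
width: 0.1
```

```bash
cat > g.py <<'E'
import sys
from fit import *
from cell import telemetry
R_=Ro.from_euler
def go(jx,jy,z,tilt=0,yaw=0):
    # desired: tool z down, tool x along jig y (+yaw), tilted about jig -y by tilt deg
    s=telemetry.read_state(); t=W(P,[(jx,jy,z)])[0]
    Rd=Ro.from_rotvec(np.radians(-tilt)*np.array([-np.sin(P[2]),np.cos(P[2]),0]))*R_('xyz',[np.pi,0,P[2]+np.pi/2+np.radians(yaw)])
    Rc=R_('xyz',s['tool_rot']); w=np.degrees((Rd*Rc.inv()).as_rotvec())
    d=s['eef_pos']-[P[0],P[1],0]; c,q=np.cos(P[2]),np.sin(P[2])
    print('clock',s['clock'],'jig now',np.round([c*d[0]+q*d[1],-q*d[0]+c*d[1],d[2]],1),'slide',(t-s['eef_pos']).round(1),'rot',w.round(1),'F',s['force'].round(1),'w',round(s['width'],1))
go(*map(float,sys.argv[1:]))
E
python3 g.py -105 20 60 10; ls -la
```

```text
clock 1.35 jig now [-150.8   68.3  217.2] slide [  33.   -57.8 -157.2] rot [-2.   2.5 -1.8] F [ 0.9  1.5 -0. ] w 0.1
total 2432
drwxr-xr-x  3 agent agent    4096 Dec  7 15:35 .
drwxr-xr-x 23 root  root     4096 Dec  7 15:32 ..
-rw-r--r--  1 agent agent     525 Dec  7 15:33 fit.py
-rw-r--r--  1 agent agent     725 Dec  7 15:35 g.py
-rw-r--r--  1 agent agent     944 Dec  7 15:33 h.py
drwxr-xr-x  2 agent agent    4096 Dec  7 15:33 pics
-rw-r--r--  1 agent agent 1228928 Dec  7 15:32 scene0.npy
-rw-r--r--  1 agent agent 1228928 Dec  7 15:32 top0.npy
```

>>> arm_command(
  rot=[
    [-0.5,0.5,-0.5],
    [-0.5,0.5,-0.5],
    [-0.5,0.5,-0.5],
    [-0.5,0.5,-0.3],
    [0,0.5,0],
  ],
  slide=[
    [8,-14,-20],
    [8,-14,-30],
    [8,-14,-35],
    [8,-14,-35],
    [0,0,-30],
  ],
  gripper=[0,0,0,0,0],
)

```text
clock: 1.77
eef_pos: [494.5, 8.4, 109.2]
tool_rot: [2.965, 0.011, 1.315]
force: [-0.0, 0.1, 0.3]
width: 0.0
```

```bash
python3 g.py -105 20 23 10
```

```text
clock 1.7667 jig now [-111.3   13.8  109.2] slide [  7.6   4.5 -86.2] rot [ 0.6 -0.   0.9] F [-0.   0.1  0.3] w 0.0
```

>>> arm_command(
  rot=[
    [0,0,0],
    [0,0,0],
    [0,0,0],
  ],
  slide=[
    [4,2,-25],
    [2,2,-20],
    [0,0,0],
  ],
  gripper=[0,0,0],
)

```text
clock: 2.02
eef_pos: [494.4, 8.2, 82.4]
tool_rot: [2.973, 0.019, 1.316]
force: [-0.5, -0.4, 0.1]
width: -0.2
```

```bash
python3 g.py -105 20 24 10
```

```text
clock 2.0167 jig now [-111.4   13.6   82.4] slide [  7.7   4.7 -58.4] rot [ 1.  -0.6  0.9] F [-0.5 -0.4  0.1] w -0.2
```

>>> arm_command(
  rot=[
    [0,0,0.5],
    [0,0,0.5],
    [0,0,0],
    [0,0,0],
    [0,0,0],
  ],
  slide=[
    [6,4,-25],
    [4,4,-25],
    [2,2,-20],
    [0,0,-6],
    [0,0,0],
  ],
  gripper=[0,0,0,0,0],
)

```text
clock: 2.43
eef_pos: [503.3, 13.3, 22.8]
tool_rot: [2.974, 0.026, 1.326]
force: [0.8, 0.0, -0.8]
width: 0.2
```

```bash
python3 g.py -105 20 24 10; python3 -c "
from cell import *
import cv2
for n in ('top','scene'):
    p,d=get_image(n); x=p[110:290,280:480] if n=='top' else p[210:390,240:440]
    cv2.imwrite('pics/a_%s.png'%n,cv2.resize(x[:,:,::-1],None,fx=3,fy=3))"
```

```text
clock 2.4333 jig now [-103.9   20.6   22.8] slide [-1.2 -0.4  1.2] rot [ 1.3 -0.7  0.3] F [ 0.8  0.  -0.8] w 0.2
```

View pics/a_scene.png

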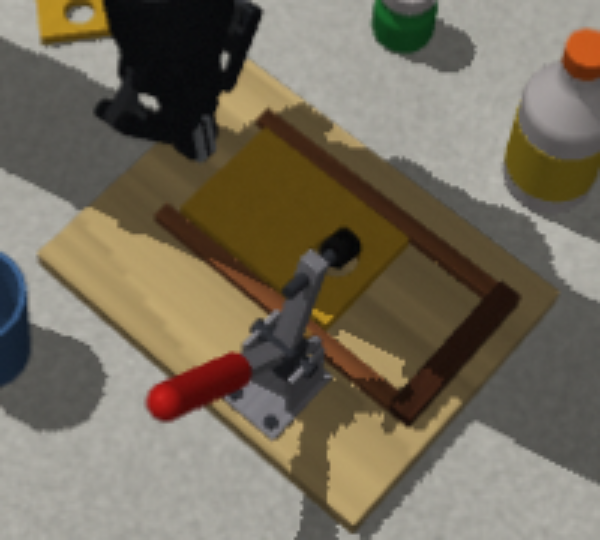

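>>> arm_command(
  rot=[
    [0,0,0],
    [0,0,0],
    [0,0,0],
    [0,0,0],
    [0,0,0],
  ],
  slide=[
    [5.8,-1.4,0],
    [7.8,-1.9,0],
    [9.7,-2.4,0],
    [9.7,-2.4,0],
    [9.7,-2.4,0],
  ],
  gripper=[0,0,0,0,0],
)

```text
clock: 2.95
eef_pos: [545.7, 3.2, 28.9]
tool_rot: [2.973, 0.028, 1.329]
force: [0.2, 0.6, 0.3]
width: -0.2
```

```bash
python3 g.py -32 20 23 10
```

```text
clock 2.95 jig now [-60.4  20.8  28.9] slide [27.3 -7.6 -5.9] rot [ 1.5 -0.7  0.1] F [0.2 0.6 0.3] w -0.2
```

```bash
python3 -c "
from cell import *
import cv2
for n in ('top','scene'):
    p,d=get_image(n); x=p[110:290,280:480] if n=='top' else p[210:390,240:440]
    cv2.imwrite('pics/b_%s.png'%n,cv2.resize(x[:,:,::-1],None,fx=3,fy=3))"; python3 g.py -32 20 23 10
```

```text
clock 3.05 jig now [-58.6  20.7  29.1] slide [25.7 -7.  -6.1] rot [ 1.5 -0.5  0.3] F [0.  0.2 0.9] w 0.1
```

View pics/b_scene.png

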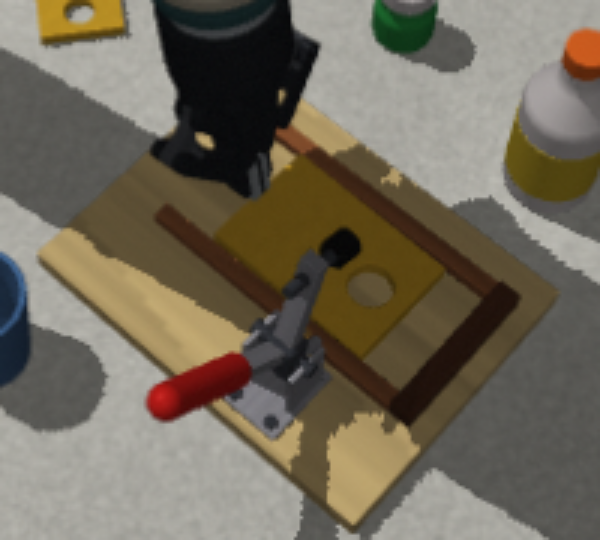

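View pics/b_top.png

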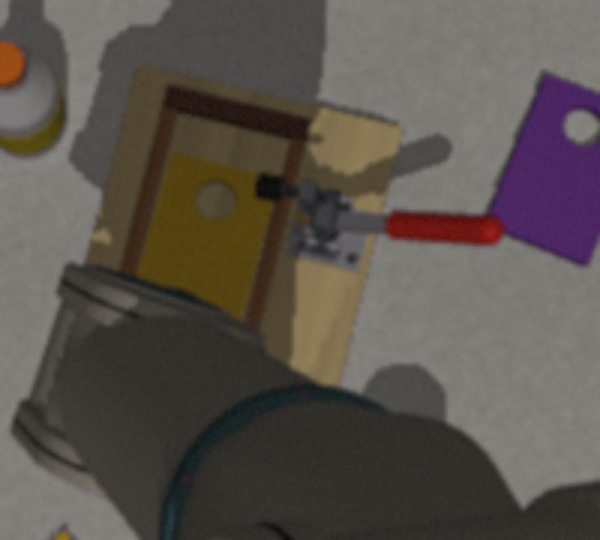

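>>> arm_command(
  rot=[
    [0,0,0],
    [0,0,0],
    [0,0,0],
    [0,0,0],
    [0,0,0],
  ],
  slide=[
    [-9,2.2,0],
    [-5,1,-6],
    [0,0,-6],
    [0,0,-4],
    [0,0,0],
  ],
  gripper=[0,0,0,0,0],
)

```text
clock: 3.47
eef_pos: [533.1, 5.8, 20.2]
tool_rot: [2.961, 0.027, 1.325]
force: [-0.3, 0.6, 0.9]
width: -0.3
```

```bash
python3 g.py -32 20 22 10
```

```text
clock 3.4667 jig now [-73.2  20.4  20.2] slide [ 39.9 -10.2   1.8] rot [ 1.6 -0.   0.3] F [-0.3  0.6  0.9] w -0.3
```

>>> arm_command(
  rot=[
    [0,0,0],
    [0,0,0],
    [0,0,0],
    [0,0,0],
  ],
  slide=[
    [7.8,-1.9,0],
    [7.8,-1.9,-1],
    [7.8,-1.9,-1],
    [7.8,-1.9,-1],
  ],
  gripper=[0,0,0,0],
)

```text
clock: 3.8
eef_pos: [560.4, -0.2, 21.2]
tool_rot: [2.962, 0.03, 1.33]
force: [0.1, 0.6, -0.2]
width: -0.4
```

```bash
python3 g.py -32 20 22 10
```

```text
clock 3.8 jig now [-45.2  21.1  21.2] slide [12.6 -4.2  0.8] rot [ 1.7 -0.1  0. ] F [ 0.1  0.6 -0.2] w -0.4
```

>>> arm_command(
  rot=[
    [0,0,0],
    [0,0,0],
    [0,0,0],
  ],
  slide=[
    [3,-1,-0.5],
    [4,-1,-0.5],
    [4,-1,-0.5],
  ],
  gripper=[0,0,0],
)

```text
clock: 4.05
eef_pos: [570.6, -3.1, 21.0]
tool_rot: [2.962, 0.031, 1.331]
force: [-0.1, -0.0, 0.6]
width: 0.1
```

```bash
python3 g.py -32 20 22 10
```

```text
clock 4.05 jig now [-34.6  20.7  21. ] slide [ 2.4 -1.3  1. ] rot [ 1.8 -0.2 -0. ] F [-0.1 -0.   0.6] w 0.1
```

>>> arm_command(
  rot=[
    [0,0,0],
    [0,0,0],
    [0,0,0],
  ],
  slide=[
    [2,-0.5,-0.3],
    [2,-0.5,-0.3],
    [2,-0.5,-0.3],
  ],
  gripper=[0,0,0],
)

```text
clock: 4.3
eef_pos: [573.9, -4.0, 20.0]
tool_rot: [2.967, 0.032, 1.332]
force: [-8.9, 1.9, 6.8]
width: 0.3
```

```bash
python3 g.py -32 20 22 10;  python3 -c "
from cell import *
import cv2
for n in ('top','scene'):
    p,d=get_image(n); x=p[110:290,280:480] if n=='top' else p[210:390,240:440]
    cv2.imwrite('pics/c_%s.png'%n,cv2.resize(x[:,:,::-1],None,fx=3,fy=3))"
```

```text
clock 4.3 jig now [-31.3  20.6  20. ] slide [-0.8 -0.4  2. ] rot [ 1.8 -0.4 -0. ] F [-8.9  1.9  6.8] w 0.3
```

View pics/c_scene.png

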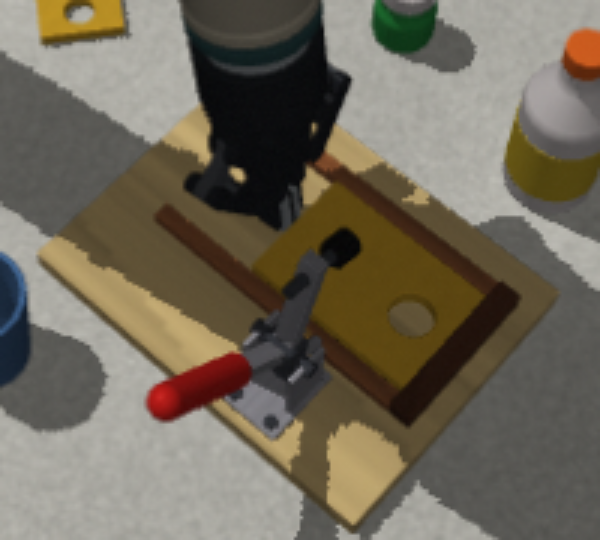

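>>> arm_command(
  rot=[
    [0,0,0],
    [0,0,0],
    [0,0,0],
    [0,0,0],
    [0,0,0],
  ],
  slide=[
    [-4,1,0],
    [-8,2,0],
    [-15,4,10],
    [-10,2,30],
    [-5,0,38],
  ],
  gripper=[0,0,0,0,0],
)

```text
clock: 4.82
eef_pos: [525.8, 5.2, 93.0]
tool_rot: [2.978, 0.036, 1.334]
force: [1.2, -0.2, 0.0]
width: -0.0
```

>>> arm_command(
  rot=[
    [0,0,7],
    [0,0,7],
    [0,0,7],
    [0,0,7],
    [0,0,7],
  ],
  slide=[
    [0,0,38],
    [0,0,38],
    [0,0,38],
    [0,0,38],
    [0,-10,30],
  ],
  gripper=[0,0,0,0,0],
)

```text
clock: 5.23
eef_pos: [524.0, -0.1, 255.8]
tool_rot: [2.978, 0.039, 1.872]
force: [1.6, -0.1, 0.3]
width: 0.2
```

```bash
python3 g.py 40 -205 240 0 90;  python3 -c "
from cell import *
print(telemetry.read_state()['qpos'])
import cv2
for n in ('top','scene'):
    p,d=get_image(n); x=p[110:290,280:480] if n=='top' else p[210:390,240:440]
    cv2.imwrite('pics/d_%s.png'%n,cv2.resize(x[:,:,::-1],None,fx=3,fy=3))"
```

```text
clock 5.2333 jig now [-80.7  12.5 255.8] slide [  65.5 -239.9  -15.8] rot [-5.5  8.4 58.7] F [ 1.6 -0.1  0.3] w 0.2
[ 0.65018567  0.49964306 -1.01198173  1.96934782  0.63947467  0.81823523
  1.18019137]
```

View pics/d_scene.png

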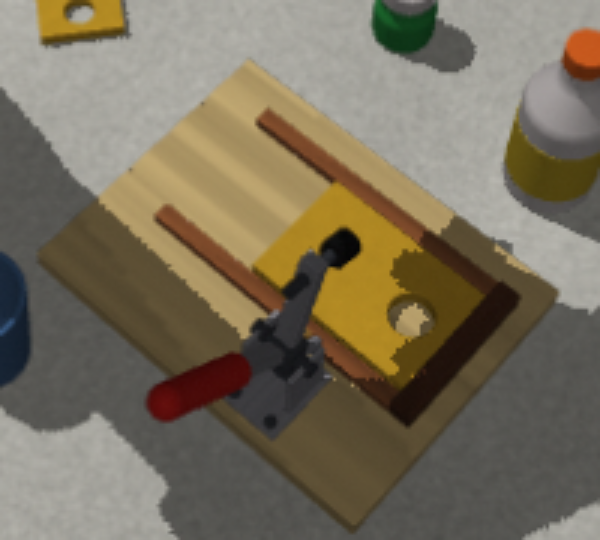

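```bash
python3 -c "
from fit import *
X=onplane('scene',np.array([(254,267),(338,183)])/3+[240,210],30)
c,q=np.cos(P[2]),np.sin(P[2]);d=X-[P[0],P[1],0];print(c*d[:,0]+q*d[:,1],-q*d[:,0]+c*d[:,1])
print(proj('scene',W(P,[(-20,-20,30),(-20,60,30),(-25,-20,30),(-25,60,30)]))*3-[720,630])"
```

```text
[-18.45903218 -18.40382342] [-18.12705428  61.91394516]
[[250.09375715 267.51807864]
 [334.13167455 183.47852852]
 [244.02621069 262.61794751]
 [328.11153642 178.88739181]]
```

>>> arm_command(
  rot=[
    [-0.6,0.9,6.5],
    [-0.6,0.9,6.5],
    [-0.6,0.9,6.5],
    [-0.6,0.9,6.5],
    [-0.6,0.9,6.5],
  ],
  slide=[
    [8,-28,0],
    [8,-28,0],
    [8,-28,0],
    [8,-28,0],
    [8,-28,0],
  ],
  gripper=[0,0,0,0,0],
)

```text
clock: 5.75
eef_pos: [564.4, -142.7, 257.6]
tool_rot: [3.07, 0.044, 2.464]
force: [0.4, -0.3, -0.4]
width: -0.1
```

```bash
python3 g.py 40 -205 240 0 90;  python3 -c "
from cell import *
print(telemetry.read_state()['qpos'])"
```

```text
clock 5.75 jig now [  -7.6 -116.4  257.6] slide [ 25.1 -97.4 -17.6] rot [-2.6  4.1 25. ] F [ 0.4 -0.3 -0.4] w -0.1
[ 0.90471621  0.71005748 -1.1585334   1.72897253  0.7114399   1.10013813
  2.00969594]
```

>>> arm_command(
  rot=[
    [-0.6,0.9,6],
    [-0.6,0.9,6],
    [-0.6,0.9,6],
  ],
  slide=[
    [6,-25,0],
    [6,-25,0],
    [6,-25,0],
  ],
  gripper=[0,0,0],
)

```text
clock: 6.0
eef_pos: [581.8, -223.2, 253.3]
tool_rot: [3.126, 0.013, 2.79]
force: [0.0, 0.7, -0.0]
width: 0.3
```

```bash
python3 g.py 40 -205 240 0 90;  python3 -c "
from cell import *
print(telemetry.read_state()['qpos'])"
```

```text
clock 6.0 jig now [  28.5 -190.5  253.3] slide [  7.8 -16.9 -13.3] rot [-0.6  1.   6.4] F [ 0.   0.7 -0. ] w 0.3
[ 0.94765649  0.81572475 -1.17654628  1.56490813  0.77090421  1.27121356
  2.45049616]
```

>>> arm_command(
  rot=[
    [0,0.5,3],
    [0,0.5,3],
    [0,0,0],
    [0,0,0],
    [0,0,0],
  ],
  slide=[
    [6,-15,0],
    [3,-8,-10],
    [0,-4,-25],
    [0,0,-30],
    [0,0,-30],
  ],
  gripper=[0,0,0,0,0],
)

```text
clock: 6.42
eef_pos: [595.3, -258.7, 153.4]
tool_rot: [3.138, 0.002, 2.889]
force: [1.7, -0.6, -1.2]
width: -0.2
```

```bash
python3 g.py 40 -205 145 0 90;  python3 -c "
from cell import *
print(telemetry.read_state()['qpos'])"
```

```text
clock 6.4167 jig now [  50.1 -221.7  153.4] slide [-5.8 18.6 -8.4] rot [-0.2  0.1  0.8] F [ 1.7 -0.6 -1.2] w -0.2
[ 0.93267115  0.95968937 -1.10581526  1.57764393  0.90610574  1.18697957
  2.52562567]
```

>>> arm_command(
  rot=[
    [0,0,0],
    [0,0,0],
    [0,0,0],
  ],
  slide=[
    [-6,6,-8],
    [-6,8,-2],
    [0,4,0],
  ],
  gripper=[0,0,0],
)

```text
clock: 6.67
eef_pos: [577.0, -240.7, 130.3]
tool_rot: [-3.141, -0.015, 2.885]
force: [-1.2, 0.3, -0.5]
width: 0.2
```

```bash
python3 g.py 40 -195 145 0 90;  python3 -c "
from cell import *
import cv2
for n in ('top','scene'):
    p,d=get_image(n); x=p[110:310,280:500] if n=='top' else p[210:410,240:440]
    cv2.imwrite('pics/e_%s.png'%n,cv2.resize(x[:,:,::-1],None,fx=3,fy=3))"
```

```text
clock 6.6667 jig now [  27.9 -208.6  130.3] slide [14.9 10.3 14.7] rot [-0.2 -0.8  1. ] F [-1.2  0.3 -0.5] w 0.2
```

View pics/e_scene.png

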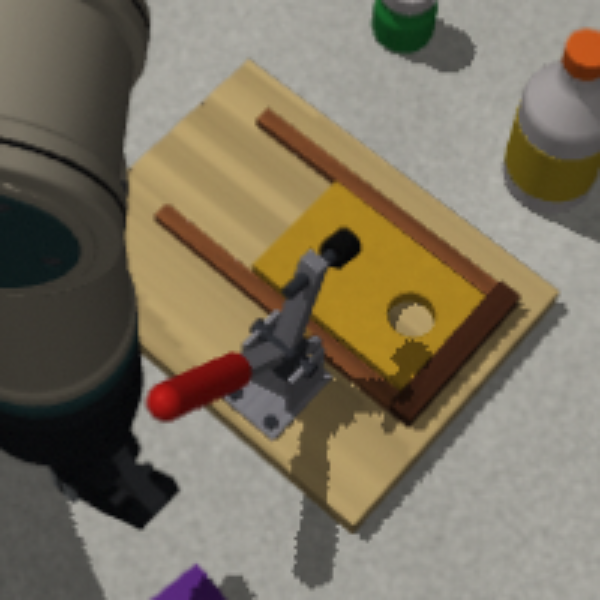

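View pics/e_top.png

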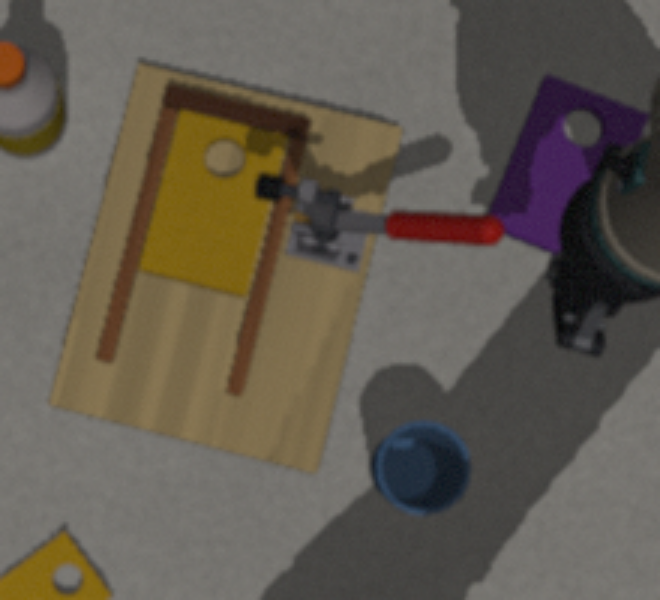

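>>> arm_command(
  rot=[
    [0,0,0],
    [0,0,0],
    [0,0,0],
  ],
  slide=[
    [8,2,8],
    [6,3,5],
    [0,0,0],
  ],
  gripper=[0,0,0],
)

```text
clock: 7.02
eef_pos: [596.3, -235.5, 147.7]
tool_rot: [-3.142, -0.008, 2.885]
force: [0.7, -0.8, 0.6]
width: -0.2
```

```bash
python3 g.py 40 -185 145 0 90
```

```text
clock 7.0167 jig now [  45.5 -199.   147.7] slide [-2.  14.9 -2.7] rot [-0.1 -0.4  1. ] F [ 0.7 -0.8  0.6] w -0.2
```

>>> arm_command(
  rot=[
    [0,0,0],
    [0,0,0],
    [0,0,0],
    [0,0,0],
  ],
  slide=[
    [0,8,-2],
    [1,10,-1],
    [2,10,0],
    [2.4,10,0],
  ],
  gripper=[0,0,0,0],
)

```text
clock: 7.35
eef_pos: [601.8, -207.9, 147.9]
tool_rot: [-3.119, -0.003, 2.875]
force: [-11.8, -28.9, 24.8]
width: 0.1
```

```bash
python3 g.py 40 -60 145 0 90
```

```text
clock 7.35 jig now [  44.3 -170.8  147.9] slide [ 22.1 108.7  -2.9] rot [ 1.2 -0.5  1.5] F [-11.8 -28.9  24.8] w 0.1
```

>>> arm_command(
  rot=[
    [0,0,0],
    [0,0,0],
    [0,0,0],
    [0,0,0],
  ],
  slide=[
    [-2,-8,0],
    [-3,-14,0],
    [-5,-18,0],
    [-4,-18,0],
  ],
  gripper=[0,0,0,0],
)

```text
clock: 7.68
eef_pos: [588.9, -262.3, 150.8]
tool_rot: [-3.116, 0.0, 2.886]
force: [0.6, -0.3, 0.8]
width: -0.1
```

```bash
sed -i 's/^go(/#go(/' g.py
cat >> g.py <<'E'
def go2(jx,jy,z,tx):
    s=telemetry.read_state(); t=W(P,[(jx,jy,z)])[0]; X=np.array([np.cos(P[2]),np.sin(P[2]),0])
    Rd=Ro.from_rotvec(np.radians(tx)*X)*R_('xyz',[np.pi,0,P[2]+np.pi])
    Rc=R_('xyz',s['tool_rot']); w=np.degrees((Rd*Rc.inv()).as_rotvec())
    d=s['eef_pos']-[P[0],P[1],0]; c,q=np.cos(P[2]),np.sin(P[2])
    f=s['force']
    print('clock',s['clock'],'jig now',np.round([c*d[0]+q*d[1],-q*d[0]+c*d[1],d[2]],1),'slide',(t-s['eef_pos']).round(1),'rot',w.round(1),'Fjig',np.round([c*f[0]+q*f[1],-q*f[0]+c*f[1],f[2]],1),'q',s['qpos'].round(2))
if __name__=="__main__": go2(*map(float,sys.argv[1:]))
E
python3 g.py 40 -200 125 35
```

```text
clock 7.6833 jig now [  44.7 -226.8  150.8] slide [  1.7  27.1 -25.8] rot [35.3 -8.9  0.9] Fjig [ 0.7 -0.1  0.8] q [ 0.93  0.95 -1.09  1.6   0.92  1.18  2.5 ]
```

>>> arm_command(
  rot=[
    [6.5,-1.6,0],
    [6.5,-1.6,0],
    [6.5,-1.6,0],
    [6.5,-1.6,0],
    [6.5,-1.6,0],
  ],
  slide=[
    [0,0,0],
    [0,0,0],
    [0,0,0],
    [0,0,-5],
    [0,0,-5],
  ],
  gripper=[0,0,0,0,0],
)

```text
clock: 8.1
eef_pos: [594.1, -254.9, 147.3]
tool_rot: [2.564, 0.008, 2.881]
force: [0.0, 0.7, -1.3]
width: 0.1
```

```bash
python3 g.py 40 -195 125 35
```

```text
clock 8.1 jig now [  48.  -218.3  147.3] slide [ -2.2  24.6 -22.3] rot [ 2.  -0.1  1.2] Fjig [-0.1  0.7 -1.3] q [ 1.19  1.18 -1.25  1.46  0.55  1.13  2.94]
```

>>> arm_command(
  rot=[
    [0.9,3.8,-5.7],
    [0.9,3.8,-5.7],
    [0.9,3.8,-5.7],
    [0.9,3.8,-5.7],
    [0.9,3.8,-5.7],
  ],
  slide=[
    [0,-2,0],
    [0,0,0],
    [0,0,0],
    [0,0,0],
    [0,0,0],
  ],
  gripper=[0,0,0,0,0],
)

```text
clock: 8.52
eef_pos: [587.9, -265.2, 131.6]
tool_rot: [2.649, -0.334, 2.345]
force: [-0.3, -0.2, 0.2]
width: -0.1
```

```bash
sed -i 's/P\[2\]+np.pi\])/P[2]])/' g.py; python3 g.py 40 -195 125 35
```

```text
clock 8.5167 jig now [  44.4 -229.8  131.6] slide [ 4.  34.9 -6.6] rot [  20.1   78.4 -118.3] Fjig [-0.2 -0.3  0.2] q [ 1.16  1.13 -1.08  1.45  0.39  1.09  2.47]
```

>>> arm_command(
  rot=[
    [0.9,3.8,-5.7],
    [0.9,3.8,-5.7],
    [0.9,3.8,-5.7],
    [0.9,3.8,-5.7],
    [0.9,3.8,-5.7],
  ],
  slide=[
    [0,0,1],
    [0,0,1],
    [0,0,1],
    [0,0,1],
    [0,0,1],
  ],
  gripper=[0,0,0,0,0],
)

```text
clock: 8.93
eef_pos: [587.3, -264.3, 134.4]
tool_rot: [2.944, -0.56, 1.695]
force: [0.4, 0.2, 0.1]
width: -0.4
```

>>> arm_command(
  rot=[
    [0.9,3.8,-5.7],
    [0.9,3.8,-5.7],
    [0.9,3.8,-5.7],
    [0.9,3.8,-5.7],
    [0.9,3.8,-5.7],
  ],
  slide=[
    [0,0,0],
    [0,0,0],
    [0,0,0],
    [0,0,0],
    [0,0,0],
  ],
  gripper=[0,0,0,0,0],
)

```text
clock: 9.35
eef_pos: [587.5, -262.6, 133.4]
tool_rot: [-2.927, -0.56, 0.953]
force: [0.2, 0.1, 0.4]
width: -0.0
```

```bash
python3 g.py 40 -195 125 35
```

```text
clock 9.35 jig now [  43.4 -227.4  133.4] slide [ 4.4 32.3 -8.4] rot [ 10.2  39.2 -59.3] Fjig [0.1 0.2 0.4] q [ 1.03  1.   -0.75  1.44  0.05  1.04  1.5 ]
```

>>> arm_command(
  rot=[
    [0.9,3.8,-5.7],
    [0.9,3.8,-5.7],
    [0.9,3.8,-5.7],
    [0.9,3.8,-5.7],
    [0.9,3.8,-5.7],
  ],
  slide=[
    [0,0,0],
    [0,0,0],
    [0,0,0],
    [0,0,0],
    [0,0,0],
  ],
  gripper=[0,0,0,0,0],
)

```text
clock: 9.77
eef_pos: [587.7, -260.7, 131.9]
tool_rot: [-2.631, -0.334, 0.302]
force: [-0.1, -0.2, -0.3]
width: 0.7
```

>>> arm_command(
  rot=[
    [0.9,3.8,-5.7],
    [0.9,3.8,-5.7],
    [0.9,3.8,-5.7],
    [0.9,3.8,-5.7],
    [0,0,0],
  ],
  slide=[
    [0,0,0],
    [0,0,-1],
    [0,0,-1],
    [0,0,-1],
    [0,0,0],
  ],
  gripper=[0,0,0,0,0],
)

```text
clock: 10.18
eef_pos: [588.1, -258.4, 127.3]
tool_rot: [-2.539, -0.067, -0.135]
force: [-0.1, 0.2, -0.0]
width: 0.1
```

```bash
python3 g.py 40 -185 118 38
```

```text
clock 10.1833 jig now [  43.  -223.1  127.3] slide [ 6.2 37.8 -9.3] rot [ 4.1  3.1 -5.9] Fjig [-0.1  0.2 -0. ] q [ 0.89  0.93 -0.44  1.45 -0.25  1.04  0.62]
```

>>> arm_command(
  rot=[
    [1.5,1.2,-2],
    [1.5,1.2,-2],
    [1.2,1,-2],
    [0,0,0],
    [0,0,0],
  ],
  slide=[
    [0,14,-6],
    [0,14,-6],
    [2,12,-2],
    [2,6,0],
    [0,0,0],
  ],
  gripper=[0,0,0,0,0],
)

```text
clock: 10.6
eef_pos: [592.7, -210.2, 112.1]
tool_rot: [-2.475, -0.002, -0.235]
force: [-0.1, 0.2, 0.5]
width: 0.1
```

```bash
python3 g.py 40 -162 125 38; python3 -c "
from cell import *
import cv2
for n in ('top','scene'):
    p,d=get_image(n); x=p[110:310,280:500] if n=='top' else p[210:410,240:440]
    cv2.imwrite('pics/f_%s.png'%n,cv2.resize(x[:,:,::-1],None,fx=3,fy=3))"
```

```text
clock 10.6 jig now [  36.  -175.2  112.1] slide [ 7.1 11.9 12.9] rot [-0.2  0.2 -0.3] Fjig [-0.2  0.2  0.5] q [ 0.86  0.95 -0.45  1.53 -0.33  0.97  0.54]
```

View pics/f_scene.png

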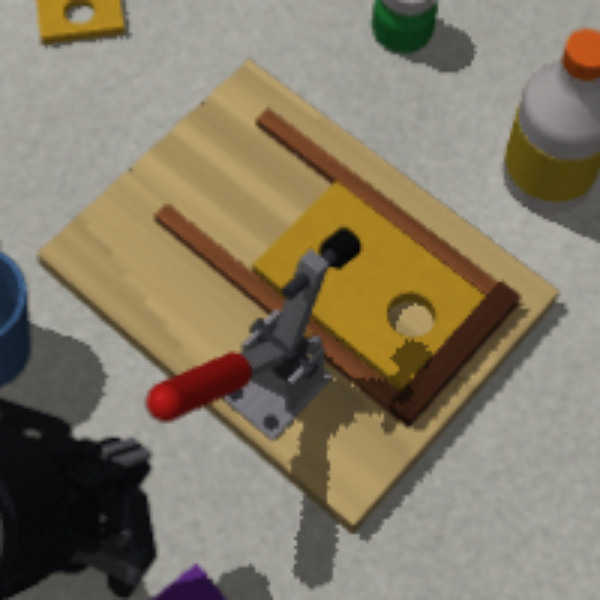

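View pics/f_top.png

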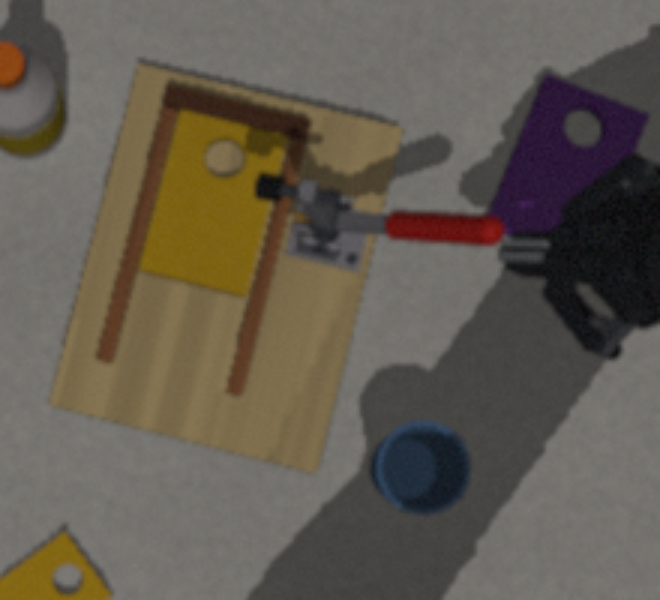

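>>> arm_command(
  rot=[
    [0,0,0],
    [0,0,0],
    [0,0,0],
    [0,0,0],
  ],
  slide=[
    [6,-1,0],
    [6,4,0],
    [3,6,3],
    [2,6,6],
  ],
  gripper=[0,0,0,0],
)

```text
clock: 11.03
eef_pos: [611.1, -201.2, 120.5]
tool_rot: [-2.481, -0.005, -0.24]
force: [-0.3, 0.1, -0.5]
width: 0.2
```

```bash
python3 g.py 41 -122 158 35
```

```text
clock 11.0333 jig now [  51.7 -162.1  120.5] slide [-0.9 41.5 37.5] rot [-2.7  1.  -0. ] Fjig [-0.3  0.1 -0.5] q [ 0.83  0.94 -0.45  1.51 -0.34  0.97  0.51]
```

>>> arm_command(
  rot=[
    [0,0,0],
    [0,0,0],
    [0,0,0],
  ],
  slide=[
    [-7,-1,-2],
    [-3,0,0],
    [0,0,0],
  ],
  gripper=[0,0,0],
)

```text
clock: 11.28
eef_pos: [602.2, -199.2, 121.2]
tool_rot: [-2.48, -0.009, -0.235]
force: [0.6, 0.6, 0.9]
width: 0.4
```

```bash
python3 g.py 41 -122 158 35
```

```text
clock 11.2833 jig now [  42.6 -162.3  121.2] slide [ 8.  39.6 36.8] rot [-2.7  1.2 -0.3] Fjig [0.5 0.7 0.9] q [ 0.85  0.93 -0.45  1.53 -0.34  0.96  0.52]
```

Now push along the tangent (y and z up together).

>>> arm_command(
  rot=[
    [0,0,0],
    [0,0,0],
    [0,0,0],
    [0,0,0],
  ],
  slide=[
    [1,6,6],
    [2,8,8],
    [2,8,8],
    [2,9,8],
  ],
  gripper=[0,0,0,0],
)

```text
clock: 11.62
eef_pos: [607.1, -172.6, 149.2]
tool_rot: [-2.488, -0.007, -0.243]
force: [1.8, -2.4, -5.2]
width: 0.0
```

```bash
python3 g.py 41 -122 158 35
```

```text
clock 11.6167 jig now [  41.  -135.3  149.2] slide [ 3.1 12.9  8.8] rot [-2.3  1.   0.2] Fjig [ 2.3 -1.9 -5.2] q [ 0.81  0.88 -0.46  1.56 -0.36  0.95  0.48]
```

>>> arm_command(
  rot=[
    [0,0,0],
    [0,0,0],
    [0,0,0],
    [0,0,0],
  ],
  slide=[
    [2,9,4],
    [2.2,9,4],
    [2.4,10,3],
    [2.4,10,3],
  ],
  gripper=[0,0,0,0],
)

```text
clock: 11.95
eef_pos: [615.6, -138.8, 166.0]
tool_rot: [-2.5, -0.011, -0.246]
force: [-2.3, -6.2, -3.0]
width: 0.1
```

```bash
python3 g.py 41 -80 172 35
```

```text
clock 11.95 jig now [  41.3 -100.4  166. ] slide [ 4.6 19.9  6. ] rot [-1.6  1.   0.4] Fjig [-0.7 -6.6 -3. ] q [ 0.77  0.83 -0.47  1.6  -0.37  0.91  0.43]
```

>>> arm_command(
  rot=[
    [0,0,0],
    [0,0,0],
    [0,0,0],
    [0,0,0],
  ],
  slide=[
    [2.4,10,2],
    [2.4,10,1],
    [2.4,10,0],
    [2.4,10,-1],
  ],
  gripper=[0,0,0,0],
)

```text
clock: 12.28
eef_pos: [624.7, -101.7, 171.0]
tool_rot: [-2.511, -0.015, -0.249]
force: [-1.9, -3.9, 0.8]
width: -0.2
```

```bash
python3 g.py 41 -45 170 35
```

```text
clock 12.2833 jig now [ 41.3 -62.2 171. ] slide [ 3.8 16.8 -1. ] rot [-0.9  1.1  0.5] Fjig [-1.  -4.3  0.8] q [ 0.72  0.81 -0.47  1.63 -0.39  0.86  0.39]
```

>>> arm_command(
  rot=[
    [0,0,0],
    [0,0,0],
    [0,0,0],
  ],
  slide=[
    [2.2,9,-1],
    [2.2,9,-1],
    [2,8,-1],
  ],
  gripper=[0,0,0],
)

```text
clock: 12.53
eef_pos: [631.8, -69.9, 170.9]
tool_rot: [-2.508, -0.016, -0.247]
force: [0.6, 1.1, 0.3]
width: 0.3
```

```bash
python3 g.py 41 -40 170 35; python3 -c "
from cell import *
import cv2
for n in ('top','scene'):
    p,d=get_image(n); x=p[110:310,280:500] if n=='top' else p[210:410,240:440]
    cv2.imwrite('pics/g_%s.png'%n,cv2.resize(x[:,:,::-1],None,fx=3,fy=3))"
```

```text
clock 12.5333 jig now [ 40.7 -29.6 170.9] slide [ -2.2 -10.2  -0.9] rot [-1.1  1.2  0.4] Fjig [0.3 1.2 0.3] q [ 0.68  0.81 -0.48  1.65 -0.4   0.82  0.37]
```

View pics/g_scene.png

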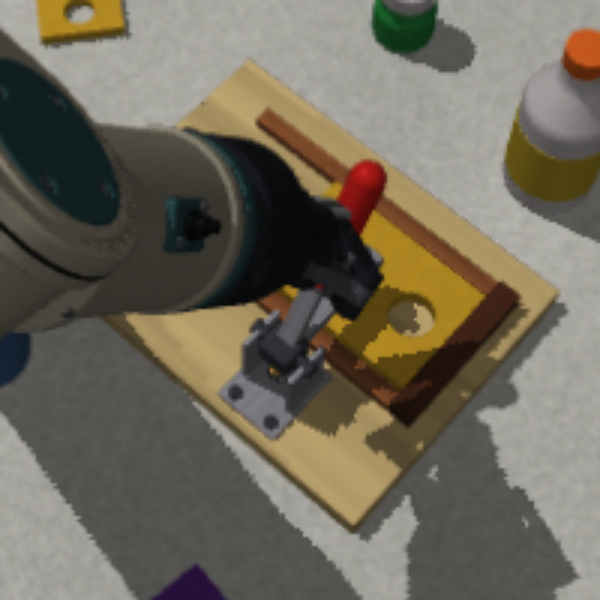

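>>> arm_command(
  rot=[
    [0,0,0],
    [0,0,0],
    [0,0,0],
    [0,0,0],
    [0,0,0],
  ],
  slide=[
    [-3,-14,4],
    [-6,-24,15],
    [-7,-28,24],
    [-7,-28,24],
    [-7,-28,24],
  ],
  gripper=[0,0,0,0,0],
)

```text
clock: 13.05
eef_pos: [596.9, -178.4, 261.7]
tool_rot: [-2.494, -0.001, -0.223]
force: [2.0, -0.4, 0.5]
width: 0.5
```

>>> arm_command(
  rot=[
    [0,0,0],
    [0,0,0],
    [0,0,0],
    [0,0,0],
    [0,0,0],
  ],
  slide=[
    [-7,-28,24],
    [-7,-28,24],
    [-7,-28,10],
    [0,0,0],
    [0,0,0],
  ],
  gripper=[0,0,0,0,0],
)

```text
clock: 13.47
eef_pos: [574.2, -274.9, 327.6]
tool_rot: [-2.499, -0.009, -0.233]
force: [-0.3, 1.5, -0.1]
width: 0.1
```

```bash
cat > chk.py <<'E'
from fit import *
from cell import get_image
p,d=get_image('scene'); cv2.imwrite('pics/h_scene.png',cv2.resize(p[180:410,200:460,::-1],None,fx=2.6,fy=2.6))
b=.5; pts=W(P,[(40,-60+130*np.sin(b),63+130*np.cos(b))]); print(pts,(proj('scene',pts)-[200,180])*2.6)
p2,_=get_image('top'); cv2.imwrite('pics/h_top.png',cv2.resize(p2[110:310,230:500,::-1],None,fx=2.6,fy=2.6))
C=cloud('scene',d); m=(p[...,0]>110)&(p[...,1]<50)&(p[...,2]<50)&(C[...,0]>450)&(C[...,0]<750)&(C[...,2]>60); Q=C[m]
c,q=np.cos(P[2]),np.sin(P[2]);e=Q-[P[0],P[1],0];J_=np.c_[c*e[:,0]+q*e[:,1],-q*e[:,0]+c*e[:,1],e[:,2]]
print(len(J_),J_.min(0),J_.max(0)); t=J_[J_[:,2]>J_[:,2].max()-8].mean(0); print(t)
E
python3 chk.py; python3 g.py 41 -200 230 35
```

```text
[[638.76063212 -38.66509223 177.08573305]] [[421.58837667 235.58757688]]
334 [ 29.09488584 -38.88006875 119.44577479] [ 74.47224597 164.63870791 189.81786891]
[ 39.13626767   1.51464653 185.44266452]
clock 13.5667 jig now [  32.8 -242.1  326.5] slide [ 17.9  39.  -96.5] rot [-1.6  0.8 -0.4] Fjig [ 0.2 -0.4 -0.3] q [ 0.92  0.73 -0.44  1.29 -0.32  1.4   0.42]
```

View pics/h_scene.png

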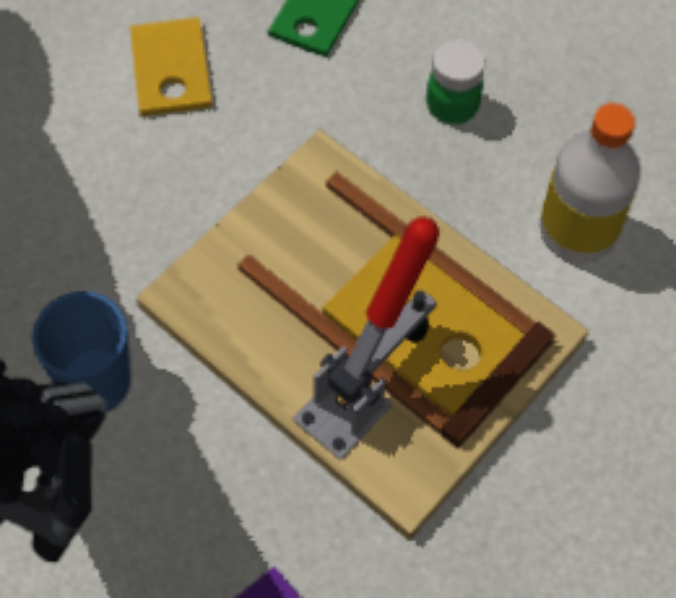

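View pics/h_top.png

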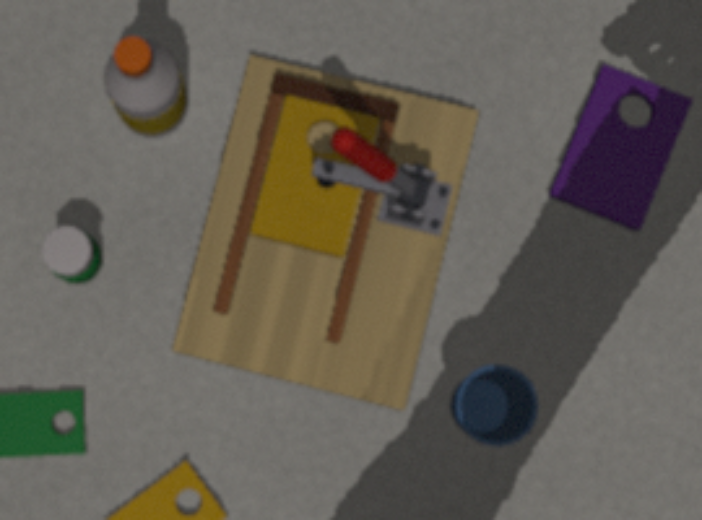

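```bash
python3 -c "
from cell import *
print(telemetry.read_state()['force']); print(ctrl.finish_job())"
```

```text
[ 0.05895679 -0.40075178 -0.27278967]
the job is handed in; nothing more can be done
None
```

I pushed the yellow panel along the rails to the end stop, swung the red lever over until it snapped into lock, took the hand away and handed the job in at about 13.6 s. No verdict was reported.

**Panel:** At the stop the push force rose to about 9 N. The camera put the panel at x ≈ +41.5 mm in the jig's frame, against +40 mm when home and an allowed range of 36.5 to 44 mm. The last pictures, taken after locking, still show it flush with the stop.

**Lever:** It snapped over by itself, and the force on the tool dropped to about 0. In the last picture the round end of the lever is at the pixel predicted for a lean of 0.50 rad, and the pad is down on the panel. I could not measure the pad force.

**Other things:** The glue bottle, paint jar and blue pot look unmoved in the last pictures, though I did not re-measure their positions. The arm touches nothing, and the wrist force reads about 0.

**What went wrong on the way:**
- **First lever push:** A straight sideways push jammed against the lever at about 40 N, so I backed off. I then tilted the tool under the lever and followed its arc, at about 4 to 7 N.
- **Joint limits:** While tilting the tool, joints 3 and 7 came up to their range limits, reading -1.25 and 2.94 as rounded. I turned the wrist the other way at once; the rounded readings cannot show whether a limit was slightly passed.
- **First panel push:** The tool drifted up about 6 mm, so I backed off and lowered it before finishing the push.

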